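# Open a goods-in carton, check-weigh the terminal block and file it in its tote

## Task

Swing both long flaps of the carton well open, past upright and leaning outwards, and leave them so. Take the copper-topped terminal block out of the foam and stand it on the bench scale's steel platform, letting go of it for a second so that it can be weighed. Then take it again across its narrow width and lower it gently into the tote's open lane, standing on the lane's floor with its long side across the lane like the block already filed there; keep it upright throughout and leave the other things where they are.

Things in the scene. Friction and masses are not known exactly. Their poses are not given: they have to be found in the camera images.
- carton: open-topped cardboard carton, fixed to the bench, outside 200 mm (its x) x 170 mm (its y) x 105 mm high, walls 5 mm. Origin: centre of its underside, z up. Two long flaps on its +y and -y rims; with both shut a 35 mm gap stays between their free edges.
- foam (a point): centre of the top of the dark foam pad inside the carton, 30 mm above the bench, axes those of the carton. Two foam cheeks (110 mm long in x, tops 82 mm above the bench) hug the block's long sides with about 3 mm clearance, so there is room for fingers only at the block's two ends (in carton x), where the space is free down to the pad
- flap_left (a joint): the long top flap of the carton on its +y side, cardboard, 196 mm (carton x) x 65 mm x 5 mm thick. 0 = lying level, shut; grows as the free edge swings up and outwards, 1.57 = upright, stops at 2.3. Starts 0.3 to 0.6 (sprung ajar). Creased hinge with light friction: it stays where it is left, and about 1 to 2 N at the free edge moves it
- flap_left_hinge (a point): mid-length point of the left flap's hinge line: carton frame (0, +82.5, 108) mm. The hinge runs along carton x
- flap_left_edge (a point): middle of the left flap's free edge, at mid-thickness, 65 mm from the hinge; turns with the flap
- flap_right (a joint): the long top flap of the carton on its -y side, cardboard, 196 mm (carton x) x 65 mm x 5 mm thick. 0 = lying level, shut; grows as the free edge swings up and outwards, 1.57 = upright, stops at 2.3. Starts 0.3 to 0.6 (sprung ajar). Creased hinge with light friction: it stays where it is left, and about 1 to 2 N at the free edge moves it
- flap_right_hinge (a point): mid-length point of the right flap's hinge line: carton frame (0, -82.5, 108) mm. The hinge runs along carton x
- flap_right_edge (a point): middle of the right flap's free edge, at mid-thickness, 65 mm from the hinge; turns with the flap
- block: the loose terminal block to be moved: a plain rectangular block 62 mm (its x) x 34 mm (its y) x 48 mm high, lower 22 mm black plastic, upper 26 mm copper, about 0.55 kg. Origin: centre of its underside, z up. Starts upright in the carton's foam, its underside 30 mm above the bench, its x within 0.03 rad of carton x
- scale: bench scale, a white housing 200 mm (x) x 180 mm (y) fixed to the bench, small green display on its -x face. Origin: centre of its underside
- scale_top (a point): centre of the top face of the scale's square steel platform, 150 x 150 mm, 60 mm above the bench; axes those of the scale. The platform does not move
- tote: blue plastic tote fixed to the bench, 210 mm (x) x 167 mm (y) x 80 mm high, walls and floor 5 mm, split along x by a 5 mm wall into two lanes as high as the walls. The lane on its -y side is full of blocks (fixed); the lane on its +y side is the open one. Origin: centre of its underside
- lane (a point): centre of the floor of the tote's open lane, 5 mm above the bench; x along the lane, y across it, z up. The lane is 200 mm long (x), 76 mm wide (y) and its walls stand 75 mm above this floor: too narrow for fingers at the ends of a block that lies across it. The +x end is taken by the neighbour block
- neighbour: the block already filed in the open lane, same make as the loose one, its long side across the lane, its centre about 75 mm towards +x from the lane's centre; leave it alone. Origin: centre of its underside
- tape_roll: bystander: a bare cardboard-coloured roll core lying flat, 100 mm across, 48 mm high. Origin: centre of its underside
- jar: bystander: white screw-lid jar 70 mm across, 90 mm high. Origin: centre of its underside
- small_carton: bystander: small sealed carton 100 x 120 x 70 mm high. Origin: centre of its underside
Not all that is in view belongs to the job. Leave any purple or red look-alike of the block alone.

How it is judged:
On the way, in this order (a step that is already met when the one before it is completed fails the run):
1. both long flaps swung open past upright (each joint above 1.75) (value of joint each of flap_left, flap_right above 1.75 rad), for 0.2 s.
2. the block stands released, upright and still on the scale platform (x of block in the frame of scale_top between -0.065 and 0.065 m and y of block in the frame of scale_top between -0.065 and 0.065 m and z of block in the frame of scale_top between -0.004 and 0.004 m and angle between block's own z axis and vertical below 0.08 rad and linear speed of block below 0.02 m/s and contact force between the fingers and block below 0.1 N), for 0.5 s.
At the end, for the whole second after the job is handed in: Both flaps still open (above 1.65 rad); the block stands upright, released and at rest on the floor of the tote's open lane (underside within 4 mm of the floor, tilt under 0.08 rad), its long side within 0.2 rad of straight across the lane (value of joint each of flap_left, flap_right above 1.65 rad and x of block in the frame of lane between -0.09 and 0.09 m and y of block in the frame of lane between -0.035 and 0.035 m and z of block in the frame of lane between -0.004 and 0.004 m and angle between block's own z axis and vertical below 0.08 rad and linear speed of block below 0.02 m/s and contact force between the fingers and block below 0.1 N and angle between the x axis of block and the y axis of lane, either way round below 0.2 rad); the robot touches nothing.
It fails at once if the block was tipped (over 0.5 rad) (angle between block's own z axis and vertical above 0.5 rad).
It fails at once if the block was dropped or slammed into the tote (over 0.5 m/s inside the lane) (x of block in the frame of lane between -0.1 and 0.1 m and y of block in the frame of lane between -0.04 and 0.04 m and z of block in the frame of lane below 0.06 m and linear speed of block above 0.5 m/s).
It fails at once if the block was dropped or slammed on the scale (over 0.5 m/s just above the platform) (x of block in the frame of scale_top between -0.075 and 0.075 m and y of block in the frame of scale_top between -0.075 and 0.075 m and z of block in the frame of scale_top below 0.03 m and linear speed of block above 0.5 m/s).
It fails at once if the block already filed in the lane was shoved (over 15 mm) (distance of neighbour from where it was at the start of the episode above 0.015 m).
It fails at once if the roll, the jar or the small carton was disturbed (moved over 30 mm) (distance of any of tape_roll, jar, small_carton from where it was at the start of the episode above 0.03 m).
It also fails if it takes over 72 s, if anything falls off the work surface, if the arm or the gripper's body presses on something with over 40 N, if the wrist force passes 120 N, or if a joint passes its speed limit or range.

## Robot

A 6-joint arm with a two-finger parallel gripper is mounted at the origin on the work surface. World frame = base frame: x ahead of the robot, y to its left, z up, the work surface at z = 0. Lengths are in m, angles in rad, forces in N, time in s.
With the tool pointing down it reaches from about 0.25 to 0.725 m from the base axis. Payload 9.7 kg.
Tool frame: the origin (TCP) lies midway between the tips of the shut fingers; the grasp point (between the pads) lies env.grasp_offset behind it (env.grasp_offset is the distance from the TCP to the grasp point, in m); y points along the fingers, z is the direction in which the jaws open and shut, and the axes are right-handed (so a half turn about y gives the same grasp; the last joint's range is limited). The gripper opens to 85 mm and grips with 20 to 120 N. Pads are 22 mm wide; open, the fingers measure 114 mm over their backs; the gripper's body (76 mm by 85 mm) begins 54 mm behind the grasp point. The pads swing forward as they close: fully open they stand 13 mm farther back than shut.
Start: joints at [-1.235, 0.087, 0.176, 1.66, 0, 1.571], TCP at [0.181, -0.519, 0.231] pointing down, gripper open.
Joint ranges: [-3.13, 3.13], [-0.85, 1.81], [-1.15, 1.24], [-2.2, 2.28], [-1.44, 1.52], [-3.14, 3.14]. Speed limits (rad/s): [2.22, 2.22, 2.57, 3.14, 3.14, 3.14].

## Interface

Orientations are given as [roll, pitch, yaw] about the fixed x, y, z axes, in that order (R = Rz(yaw) Ry(pitch) Rx(roll)).
In Python, from station import env gives the robot as it stands.
- The arm moves only by the tool servo_tool, never from a script. Its argument "commands" is a list of rows, each a list of 7 numbers: the turn, a rotation vector about the tool's x, y, z in units of 8 degrees (1.0 is 8 degrees), then the shift along the tool's x, y, z in units of 60 mm (1.0 is 60 mm), then the closure, from 0 (fully open) to 1 (shut). In form: [[wx, wy, wz, x, y, z, jaw], ...]. A call has exactly 5 rows; each row shifts and turns the commanded pose from where the row before left it, along the tool's axes as they then stand; what a row does not reach is not made up. A row lasts 1/8 s, in which the tool goes at most 62.5 mm and 10.7 degrees, less where a joint would pass 70% of its speed; a pose out of reach is approached as far as the arm can. A call is refused whole if a number of a shift passes 1 or a number of a turn 1, either way. A call with a gripper value outside its range is refused whole. The fingers move at their own pace and stop on an object; "newtons" is the grip in N (left out, the last holds). Time passes only in rows, so rows that do not move let the fingers close, or fill a call up. It gives the time, the measured TCP pose, the force and the opening at its end, in the units of the state.
- env.get_state(): the state, without advancing time (a new reading comes with each control period).
- env.snapshot(name): name is "scene" or "top" or "wrist"; returns a dict with "frame" (384x512x3 uint8, blue, green, red), "K" (3x3 intrinsics, pixels), "k1" (the pictures are not rectified: a ray, as slopes to the right and down, at radius r is drawn at 1 + k1 r^2 times it, then the intrinsics apply), "pose" (4x4, takes a point from camera to world coordinates). Camera axes: x right, y down, z forward; pixel columns grow to the right and rows downward; lengths in m; the calibration is good to about 2 mm. A picture is of the moment at which its call begins. There is no depth.
- env.finish_job(): hands the job in, once; it reports no verdict.
The state is a dict: "t": time; "qpos": joint angles; "joint_vel": joint speeds; "joint_torque": joint torques, N m; "eef_pos": TCP position; "eef_rot": TCP orientation; "force": force on the tool from outside, world axes, zero at the start; "moment": the same for the moment, N m; "opening": finger opening in m.
Only numpy, scipy, OpenCV 4.12 (cv2) and the standard library are available. Lean on these libraries where they do the work, as an engineer would, in place of code of your own. Each camera call takes 0.05 s, during which the arm holds its last target. There are 200 camera calls.

## Working session

There is one attempt and no reset: what is moved stays moved. The work goes in short steps, Python scripts to look and compute and a tool call to move; the robot and the scene stay as the last step left them, time stands still between calls to the robot, and variables do not carry over. Pictures are saved under pics/ and viewed, about 8 in all and at most 12, crops included, and the job is handed in when it is done.

Besides the shell and the picture viewer there is one more tool, called after "Emit:" as a command line: name --pt "numbers of a row" for each row, then --argument value for the rest. servo_tool: Moves the arm, as the interface text tells. Its arguments: {"type":"object","properties":{"commands":{"type":"array","items":{"type":"array","items":{"type":"number"}}},"newtons":{"type":"number"}},"required":["commands"]}

```bash
ls; mkdir -p pics; python3 - <<'E'
from station import env
import cv2, numpy as np
np.set_printoptions(precision=4,suppress=True)
print(env.get_state(), env.grasp_offset)
for n in ("scene","top"):
    s=env.snapshot(n); cv2.imwrite(f"pics/{n}0.png",s["frame"]); print(n,s["K"],s["k1"],s["pose"])
    np.savez(f"pics/{n}0.npz",**s)
a=cv2.imread("pics/scene0.png");b=cv2.imread("pics/top0.png")
E
```

```text
pics
{'t': 0.0, 'qpos': array([-1.235 ,  0.0875,  0.1751,  1.6598,  0.0001,  1.5708]), 'joint_vel': array([-0.0001,  0.0011,  0.0004, -0.0001, -0.0021, -0.0002]), 'joint_torque': array([ -0.0004, -52.0389,  46.48  ,   0.0166,  -0.0001,  -0.    ]), 'eef_pos': array([ 0.1812, -0.5191,  0.2306]), 'eef_rot': array([-1.5721,  0.0001, -2.8058]), 'force': array([0.3332, 0.1065, 0.2766]), 'moment': array([-0.0157,  0.0109, -0.0161]), 'opening': 0.08571627230217059} 0.0187
scene [[427.9595   0.     255.9531]
 [  0.     427.9595 187.8825]
 [  0.       0.       1.    ]] -0.13108634732493432 [[ 0.6442  0.5187 -0.5621  1.2357]
 [ 0.7648 -0.431   0.4788 -0.4916]
 [ 0.0061 -0.7384 -0.6744  0.8253]
 [ 0.      0.      0.      1.    ]]
top [[425.377    0.     250.9557]
 [  0.     425.377  185.882 ]
 [  0.       0.       1.    ]] -0.09460631369398166 [[ 0.0172 -0.9828  0.1836  0.4164]
 [-0.9998 -0.0186 -0.0059  0.0168]
 [ 0.0092 -0.1835 -0.983   1.1239]
 [ 0.      0.      0.      1.    ]]
```

```bash
python3 - <<'E'
import cv2
for n in ("scene","top"):
    a=cv2.imread(f"pics/{n}0.png"); cv2.imwrite(f"pics/{n}0b.png",cv2.resize(a,(800,600),interpolation=cv2.INTER_CUBIC))
E
```

```text
(no output)
```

View pics/scene0b.png

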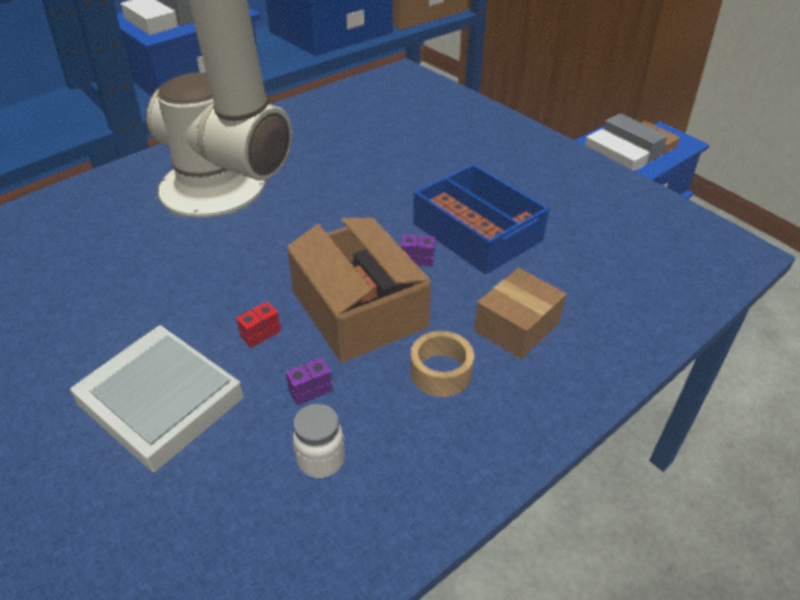

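View pics/top0b.png

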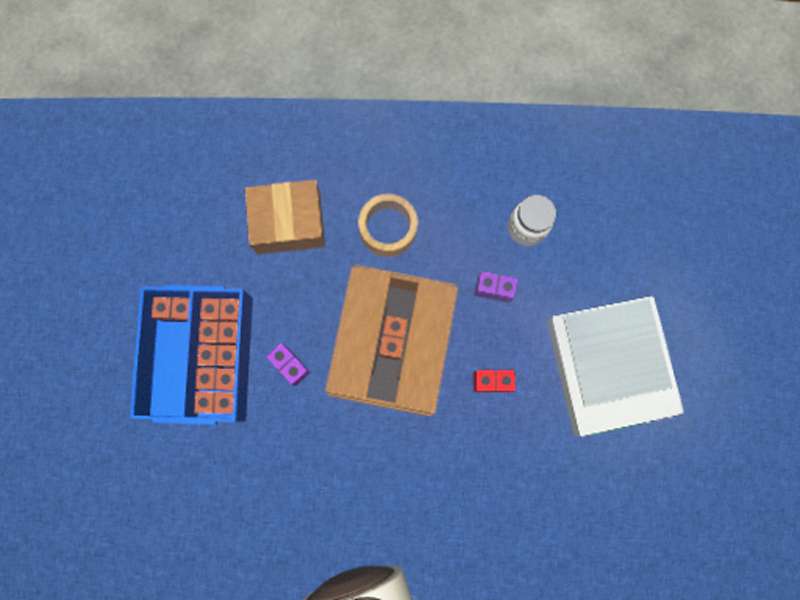

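The scene view shows the carton at (360,290) with its flaps ajar, the tote at (480,215) and the scale at (157,395). The top view shows the carton at (393,340) with a copper block in its gap, the tote's lane at (168,350) and the scale at (618,365). Look-alikes in the top view:
- purple (497,286)
- purple (287,364)
- red (495,380)
- copper blocks filed in the tote (215,355)
- the neighbour (170,307)

My choice is the copper-topped block in the foam at (393,337). Next I'll fit poses.

```bash
cat > h.py <<'E'
import numpy as np, cv2
from scipy.optimize import least_squares
from scipy.spatial.transform import Rotation as R
def proj(s,P):
    T=np.linalg.inv(s["pose"]); rv=cv2.Rodrigues(T[:3,:3])[0]
    return cv2.projectPoints(np.asarray(P,float).reshape(-1,1,3),rv,T[:3,3],s["K"],np.array([float(s["k1"]),0,0,0]))[0].reshape(-1,2)
def ray(s,uv,z):
    n=cv2.undistortPoints(np.array(uv,float).reshape(-1,1,2),s["K"],np.array([float(s["k1"]),0,0,0])).reshape(-1,2)
    d=np.c_[n,np.ones(len(n))]@s["pose"][:3,:3].T; o=s["pose"][:3,3]
    return o+d*((z-o[2])/d[:,2])[:,None]
def w(p,P):   # pose (x,y,yaw) + local points -> world
    c,s=np.cos(p[2]),np.sin(p[2]); P=np.asarray(P,float)
    return np.c_[p[0]+c*P[:,0]-s*P[:,1],p[1]+s*P[:,0]+c*P[:,1],P[:,2]]
def box(a,b,z): return [[a,b,z],[a,-b,z],[-a,-b,z],[-a,b,z]]
def flap(sgn,q):  # 4 corners on top face: hinge+x, hinge-x, edge-x, edge+x
    y,z=82.5e-3-.065*np.cos(q),.108+.065*np.sin(q)
    return [[.098,sgn*.0825,.108],[-.098,sgn*.0825,.108],[-.098,sgn*y,z],[.098,sgn*y,z]]
E
cat > fit.py <<'E'
from h import *
np.set_printoptions(precision=4,suppress=True)
S={n:dict(np.load(f"pics/{n}0.npz")) for n in("scene","top")}
k=512/800
t,sc=S["top"],S["scene"]
# carton: flap edges in top; bottom + edges in scene
def carton(v):
    p=v[:3];L=flap(1,v[3]);Rr=flap(-1,v[4])
    r=[proj(t,w(p,[L[2],L[3],Rr[2],Rr[3]]))-k*np.array([[367,402],[391,275],[395,406],[418,280]]),
       proj(sc,w(p,[[.1,-.085,0],[.1,.085,0]]))-k*np.array([[343,357],[428,312]]),
       proj(sc,w(p,[Rr[2],Rr[3],L[2],L[3]]))-k*np.array([[319,227],[372,299],[343,219],[388,285]])]
    return np.concatenate(r).ravel()
f=least_squares(carton,[.45,0,0,.45,.45],loss="soft_l1"); C=f.x;print("carton",C,carton(C).reshape(-1,2).round(1).tolist())
def rect(a,b,z,uv,g):
    fn=lambda p:(proj(t,w(p,box(a,b,z)))-k*np.array(uv)).ravel()
    f=least_squares(fn,g,loss="soft_l1");print(f.x,fn(f.x).round(1));return f.x
T=rect(.105,.0835,.08,[[141,287],[243,289],[238,421],[132,418]],[.4,.4,0])
P=rect(.075,.075,.06,[[565,314],[652,299],[675,398],[588,405]],[.45,-.4,0])
B=rect(.031,.017,.078,[[384,317],[406,318],[402,358],[380,356]],[.45,0,0])
N=rect(.017,.031,.053,[[152,297],[188,297],[187,319],[151,319]],[.5,.4,0])
np.savez("pics/fit.npz",C=C,T=T,P=P,B=B,N=N)
def draw(s,n,ofs,sz):
    f=3;im=s["frame"][ofs[1]:ofs[1]+sz[1],ofs[0]:ofs[0]+sz[0]]
    im=cv2.resize(im,None,fx=f,fy=f,interpolation=cv2.INTER_CUBIC)
    def pl(Q,c): cv2.polylines(im,[(((proj(s,Q)-ofs+.5)*f)).round().astype(int)],True,c,1)
    pl(w(C,box(.1,.085,0)),(0,255,255));pl(w(C,box(.1,.085,.105)),(0,255,255))
    pl(w(C,flap(1,C[3])),(0,255,0));pl(w(C,flap(-1,C[4])),(255,255,0))
    pl(w(T,box(.105,.0835,.08)),(0,0,255));pl(w(P,box(.075,.075,.06)),(0,0,255));pl(w(B,box(.031,.017,.078)),(255,255,255));pl(w(N,box(.017,.031,.053)),(255,255,255))
    return im
a=draw(t,"top",np.array([75,165]),(250,115)); b=draw(t,"top",np.array([300,165]),(150,130)); c=draw(sc,"scene",np.array([170,100]),(190,140))
a=cv2.resize(a,(800,int(a.shape[0]*800/a.shape[1])))
h=600-a.shape[0]
b,c=[cv2.resize(i,(int(i.shape[1]*h/i.shape[0]),h)) for i in(b,c)]
row=np.zeros((h,800,3),np.uint8);m=np.hstack([b,c])[:,:800];row[:,:m.shape[1]]=m
cv2.imwrite("pics/fit1.png",np.vstack([a,row]))
E
python3 fit.py
```

```text
carton [ 0.5277  0.0101 -0.1697  0.2466  0.2184] [[-0.3, -0.3], [0.1, -0.1], [-1.9, 0.3], [-1.5, -0.2], [-2.5, 3.3], [-0.9, 8.7], [-0.3, 0.6], [0.0, -3.7], [-3.1, 1.0], [3.5, -0.5]]
[0.5052 0.3315 0.009 ] [ 0.2  0.   0.3 -0.6 -0.4  0.  -0.   0.5]
[ 0.521  -0.3624  0.1934] [ 0.7  0.5  0.6 -0.  -0.4 -6.  -1.1  0.7]
[ 0.5367  0.0078 -0.0761] [ 0.1 -0.1 -0.3  0.5 -0.  -0.2  0.3 -0.2]
[0.5803 0.3758 0.0209] [-0.2  0.5  0.3  0.5  0.3 -0.5 -0.4 -0.5]
```

View pics/fit1.png

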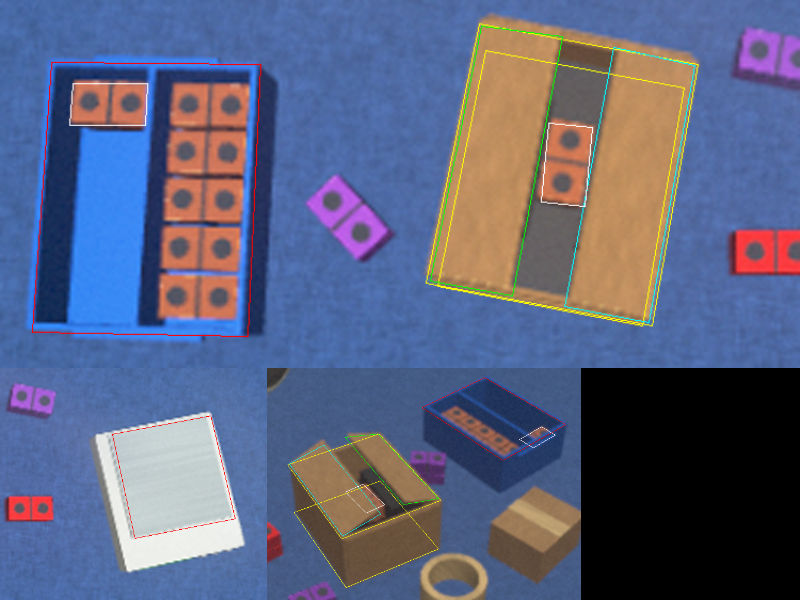

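The tote and scale fits line up with the image edges, but the carton and flaps do not. I need a bigger crop to pick its corners.

```bash
python3 - <<'E'
from h import *
S={n:dict(np.load(f"pics/{n}0.npz")) for n in("scene","top")}
def crop(n,x,y,wd,hh,f):
    im=cv2.resize(S[n]["frame"][y:y+hh,x:x+wd],None,fx=f,fy=f,interpolation=cv2.INTER_CUBIC)
    for i in range(0,wd,20):
        cv2.line(im,(i*f,0),(i*f,6),(255,255,255),1); cv2.putText(im,str(x+i),(i*f,16),0,.35,(255,255,255),1)
    for i in range(0,hh,20):
        cv2.line(im,(0,i*f),(6,i*f),(255,255,255),1); cv2.putText(im,str(y+i),(8,i*f+4),0,.35,(255,255,255),1)
    return im
a=crop("scene",178,132,106,100,4); b=crop("top",203,165,94,106,4)
m=np.zeros((max(a.shape[0],b.shape[0]),a.shape[1]+b.shape[1],3),np.uint8)
m[:a.shape[0],:a.shape[1]]=a; m[:b.shape[0],a.shape[1]:]=b
cv2.imwrite("pics/crop1.png",m); print(m.shape)
E
```

```text
(424, 800, 3)
```

View pics/crop1.png

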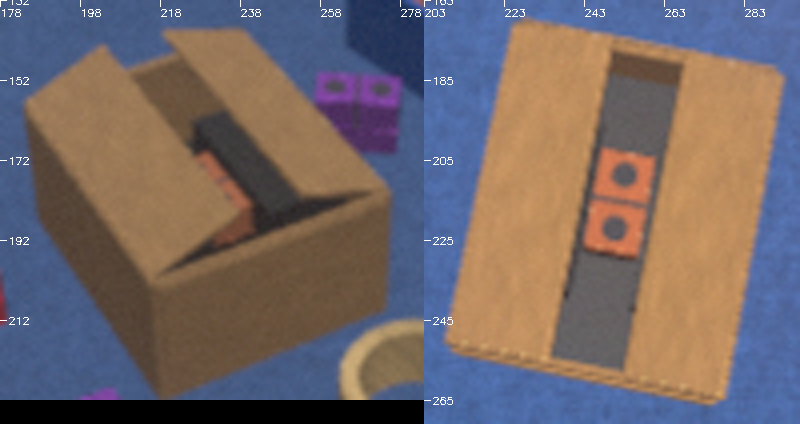

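```bash
cat > fit2.py <<'E'
from h import *
np.set_printoptions(precision=4,suppress=True)
S={n:dict(np.load(f"pics/{n}0.npz")) for n in("scene","top")}; t,sc=S["top"],S["scene"]
F=np.load("pics/fit.npz")
def carton(v):
    p=v[:3];L=flap(1,v[3]);Q=flap(-1,v[4])
    r=[proj(t,w(p,L+Q))-np.array([[225,170.5],[208.5,250.5],[235,254],[249,176.25],[292.75,183.75],[276.25,265],[253.75,257.5],[268,180.5]]),
       proj(sc,w(p,L+Q))-np.array([[275,179.5],[238,139.5],[218.75,139.5],[253,180.75],[216.75,200.75],[184.5,157],[204,143.25],[240.5,184]]),
       proj(sc,w(p,[[.1,-.085,0],[.1,.085,0],[-.1,-.085,0]]))-np.array([[219.25,231.5],[274.25,208.75],[188.75,187.5]])]
    return np.concatenate(r).ravel()
f=least_squares(carton,[.45,0,-.17,.45,.45],loss="soft_l1"); C=f.x;print("carton",C);print(carton(C).reshape(-1,2).round(1).tolist())
fn=lambda p:(proj(t,w(p,box(.031,.017,.078)))-np.array([[247,202],[260.75,204.25],[257,229.5],[243,226.75]])).ravel()
B=least_squares(fn,[.5,0,-.17]).x;print("block",B,fn(B).round(1))
print("block in carton:",R.from_euler("z",-C[2]).apply([*(B[:2]-C[:2]),0]))
d={k:F[k] for k in F};d.update(C=C,B=B);np.savez("pics/fit.npz",**d);print(d)
# fixed things incl obstacles
for n,uv,z in [("jar",[(537/1.5625,213/1.5625)],.09),("tape",[(388/1.5625,224/1.5625)],.048),("small",[(284/1.5625,215/1.5625)],.07)]: print(n,ray(t,uv,z))
E
python3 fit2.py
```

```text
carton [ 0.5315  0.0117 -0.1738  0.321   0.4286]
[[-0.5, 0.4], [-0.6, -0.3], [-1.8, 1.1], [0.3, -2.4], [-1.9, -0.2], [0.2, -1.3], [-1.8, 1.2], [-0.4, -3.8], [-0.4, -0.6], [0.0, -0.0], [-0.6, 0.5], [0.6, 0.1], [-0.4, 0.7], [-0.2, 0.5], [-0.6, -0.4], [-2.8, 0.9], [-1.0, 0.8], [0.1, 0.2], [-1.5, -0.6]]
block [ 0.5373  0.0068 -0.142 ] [ 0.2  0.2 -0.1  0.1 -0.2 -0.4  0.1  0.1]
block in carton: [ 0.0065 -0.0038  0.    ]
{'C': array([ 0.5315,  0.0117, -0.1738,  0.321 ,  0.4286]), 'T': array([0.5052, 0.3315, 0.009 ]), 'P': array([ 0.521 , -0.3624,  0.1934]), 'B': array([ 0.5373,  0.0068, -0.142 ]), 'N': array([0.5803, 0.3758, 0.0209])}
jar [[ 0.7425 -0.2235  0.09  ]]
tape [[0.7308 0.0192 0.048 ]]
small [[0.7367 0.1912 0.07  ]]
```

The carton fit now agrees with the given sizes: (0.531, 0.011), yaw −0.17, flaps at 0.32 and 0.43, both inside 0.3 to 0.6. The crop confirms copper-on-black for the block in the foam, with its top at about (252,216) px in the top view. Next is a planner that turns waypoints into rows.

```bash
cat > plan.py <<'E'
from h import *
from station import env
F=np.load("pics/fit.npz"); C=F["C"]; cy=-.168
def cw(x,y,z,yaw=cy): return w([C[0],C[1],yaw],[[x,y,z]])[0]
def ori(jaw,tilt=0.,tdir=0.):
    """tool axis down, leaned by tilt towards heading tdir; jaw axis (z) at heading jaw"""
    z=np.array([np.cos(jaw),np.sin(jaw),0]); y=np.array([np.sin(tilt)*np.cos(tdir),np.sin(tilt)*np.sin(tdir),-np.cos(tilt)])
    return R.from_matrix(np.c_[np.cross(y,z),y,z])
def cur():
    s=env.get_state(); return s["eef_pos"],R.from_euler("xyz",s["eef_rot"])
def plan(wps,start=None):
    """wps: (pos,Rot,jaw,min rows)"""
    p,r=start or cur(); rows=[]
    for P,Q,j,n in wps:
        P=p if P is None else np.array(P,float); Q=r if Q is None else Q
        rv=(r.inv()*Q).as_rotvec(); n=max(n,int(np.ceil(np.linalg.norm(P-p)/.05)),int(np.ceil(np.degrees(np.linalg.norm(rv))/7.5)))
        for i in range(n):
            d=Q.inv().apply(0*P)  # placeholder zero
            ri=r*R.from_rotvec(rv*i/n)
            rows.append([*(np.degrees(rv)/n/8),*(ri.inv().apply((P-p)/n)/.06),j])
        p,r=P,Q
    for k in range(0,len(rows),5):
        c=rows[k:k+5]; c+=[[0]*6+[c[-1][6]]]*(5-len(c))
        print("["+",".join("["+",".join(f"{round(v,2)+0:g}" for v in q)+"]" for q in c)+"]")
def show():
    s=env.get_state(); print(round(s["t"],2),s["eef_pos"].round(4),s["eef_rot"].round(3),"q",s["qpos"].round(2),"F",s["force"].round(1),"op",round(s["opening"],4))
E
sed -i '/placeholder/d' plan.py
python3 - <<'E'
from plan import *
a=cy+np.pi/2
O=ori(cy,.4,a)
ax=O.as_matrix()[:,1]
ins=cw(0,.011,.100)
plan([(ins-.12*ax,O,1,0)])
print(ins,ins-.12*ax)
E
```

```text
[[-0.12,-0.58,0.2,-0.63,0.03,-0.45,1],[-0.12,-0.58,0.2,-0.66,0.05,-0.4,1],[-0.12,-0.58,0.2,-0.69,0.08,-0.35,1],[-0.12,-0.58,0.2,-0.71,0.1,-0.29,1],[-0.12,-0.58,0.2,-0.73,0.12,-0.23,1]]
[[-0.12,-0.58,0.2,-0.74,0.15,-0.17,1],[-0.12,-0.58,0.2,-0.75,0.17,-0.1,1],[-0.12,-0.58,0.2,-0.75,0.19,-0.04,1],[-0.12,-0.58,0.2,-0.74,0.21,0.02,1],[-0.12,-0.58,0.2,-0.73,0.23,0.09,1]]
[[-0.12,-0.58,0.2,-0.72,0.25,0.15,1],[-0.12,-0.58,0.2,-0.69,0.27,0.21,1],[-0.12,-0.58,0.2,-0.67,0.28,0.27,1],[0,0,0,0,0,0,1],[0,0,0,0,0,0,1]]
[0.53338561 0.02250976 0.1       ] [ 0.52557182 -0.02356253  0.21052732]
```

Emit:
servo_tool --pt "-0.12 -0.58 0.2 -0.63 0.03 -0.45 1" --pt "-0.12 -0.58 0.2 -0.66 0.05 -0.4 1" --pt "-0.12 -0.58 0.2 -0.69 0.08 -0.35 1" --pt "-0.12 -0.58 0.2 -0.71 0.1 -0.29 1" --pt "-0.12 -0.58 0.2 -0.73 0.12 -0.23 1" --newtons 40

```text
t: 0.72
eef_pos: [0.3144, -0.3271, 0.2232]
eef_rot: [-1.625, 0.154, -2.402]
force: [0.4, -0.9, 0.2]
opening: 0.0003
```

Emit:
servo_tool --pt "-0.12 -0.58 0.2 -0.74 0.15 -0.17 1" --pt "-0.12 -0.58 0.2 -0.75 0.17 -0.1 1" --pt "-0.12 -0.58 0.2 -0.75 0.19 -0.04 1" --pt "-0.12 -0.58 0.2 -0.74 0.21 0.02 1" --pt "-0.12 -0.58 0.2 -0.73 0.23 0.09 1"

```text
t: 1.35
eef_pos: [0.4464, -0.1366, 0.2164]
eef_rot: [-1.614, 0.315, -1.993]
force: [1.3, -1.6, 0.1]
opening: 0.0001
```

Emit:
servo_tool --pt "-0.12 -0.58 0.2 -0.72 0.25 0.15 1" --pt "-0.12 -0.58 0.2 -0.69 0.27 0.21 1" --pt "-0.12 -0.58 0.2 -0.67 0.28 0.27 1" --pt "0 0 0 0 0 0 1" --pt "0 0 0 0 0 0 1"

```text
t: 1.98
eef_pos: [0.5246, -0.0236, 0.2123]
eef_rot: [-1.575, 0.403, -1.739]
force: [-0.4, 0.4, 0.2]
opening: -0.0003
```

```bash
python3 - <<'E'
from plan import *
show()
a=cy+np.pi/2
O=ori(cy,.4,a); print(O.as_euler("xyz"))
W=lambda y,z,n:(cw(0,y,z),O,1,n)
plan([W(.011,.100,5)])
plan([W(.018,.100,1),W(.036,.127,3),W(.057,.141,2),W(.080,.145,2),W(.090,.142,2)],(cw(0,.011,.1),O))
E
```

```text
1.98 [ 0.5246 -0.0236  0.2123] [-1.575  0.403 -1.739] q [-0.26  0.03  0.03  1.62  0.4   1.47] F [-0.4  0.4  0.2] op -0.0003
[-1.57079633  0.4        -1.73879633]
[[0.01,0,0,0,0.41,0,1],[0.01,0,0,0,0.41,0,1],[0.01,0,0,0,0.41,0,1],[0.01,0,0,0,0.41,0,1],[0.01,0,0,0,0.41,0,1]]
[[0,0,0,-0.11,0.05,0,1],[0,0,0,-0.15,-0.1,0,1],[0,0,0,-0.15,-0.1,0,1],[0,0,0,-0.15,-0.1,0,1],[0,0,0,-0.21,-0.04,0,1]]
[[0,0,0,-0.21,-0.04,0,1],[0,0,0,-0.19,0.04,0,1],[0,0,0,-0.19,0.04,0,1],[0,0,0,-0.07,0.06,0,1],[0,0,0,-0.07,0.06,0,1]]
```

Emit:
servo_tool --pt "0 0 0 0 0.41 0 1" --pt "0 0 0 0 0.41 0 1" --pt "0 0 0 0 0.41 0 1" --pt "0 0 0 0 0.41 0 1" --pt "0 0 0 0 0.41 0 1"

```text
t: 2.6
eef_pos: [0.5324, 0.0234, 0.099]
eef_rot: [-1.573, 0.403, -1.741]
force: [0.3, 0.5, 0.0]
opening: 0.0002
```

Emit:
servo_tool --pt "0 0 0 -0.11 0.05 0 1" --pt "0 0 0 -0.15 -0.1 0 1" --pt "0 0 0 -0.15 -0.1 0 1" --pt "0 0 0 -0.15 -0.1 0 1" --pt "0 0 0 -0.21 -0.04 0 1"

```text
t: 3.22
eef_pos: [0.5392, 0.0596, 0.1349]
eef_rot: [-1.572, 0.404, -1.739]
force: [0.7, -0.7, -0.4]
opening: 0.0001
```

Emit:
servo_tool --pt "0 0 0 -0.21 -0.04 0 1" --pt "0 0 0 -0.19 0.04 0 1" --pt "0 0 0 -0.19 0.04 0 1" --pt "0 0 0 -0.07 0.06 0 1" --pt "0 0 0 -0.07 0.06 0 1"

```text
t: 3.85
eef_pos: [0.546, 0.1033, 0.1419]
eef_rot: [-1.574, 0.404, -1.738]
force: [-0.1, -1.6, -0.7]
opening: -0.0002
```

```bash
python3 - <<'E'
from plan import *
show()
a=cy+np.pi/2
O=ori(cy,-.4,a); O1=ori(cy,.4,a)
s=env.snapshot("scene"); im=s["frame"][120:240,160:320]; cv2.imwrite("pics/flapL.png",cv2.resize(im,None,fx=4,fy=4,interpolation=cv2.INTER_CUBIC))
# retreat inward/up then swing tilt
up=cw(0,-.010,.103)-.11*O.as_matrix()[:,1]
W=lambda y,z,n:(cw(0,y,z),O,1,n)
plan([(cw(0,.03,.18),O1,1,2),(up,O,1,0)])
plan([W(-.010,.103,5)],(up,O))
plan([W(-.019,.105,1),W(-.036,.129,3),W(-.057,.141,2),W(-.080,.145,2),W(-.090,.142,2)],(cw(0,-.010,.103),O))
E
```

```text
3.85 [0.546  0.1033 0.1419] [-1.574  0.404 -1.738] q [-0.01  0.   -0.13  1.38  0.4   1.74] F [-0.1 -1.6 -0.7] op -0.0002
[[0.01,0,-0.01,0.36,-0.5,0.01,1],[0.01,0,-0.01,0.36,-0.5,0.01,1],[0,0,-0.82,-0.03,-0.05,0,1],[0,0,-0.82,-0.02,-0.05,0,1],[0,0,-0.82,-0.02,-0.06,0,1]]
[[0,0,-0.82,-0.01,-0.06,0,1],[0,0,-0.82,0,-0.06,0,1],[0,0,-0.82,0,-0.06,0,1],[0,0,-0.82,0.01,-0.06,0,1],[0,0,0,0,0,0,1]]
[[0,0,0,0,0.37,0,1],[0,0,0,0,0.37,0,1],[0,0,0,0,0.37,0,1],[0,0,0,0,0.37,0,1],[0,0,0,0,0.37,0,1]]
[[0,0,0,0.15,0.03,0,1],[0,0,0,0.14,-0.09,0,1],[0,0,0,0.14,-0.09,0,1],[0,0,0,0.14,-0.09,0,1],[0,0,0,0.2,-0.02,0,1]]
[[0,0,0,0.2,-0.02,0,1],[0,0,0,0.19,0.04,0,1],[0,0,0,0.19,0.04,0,1],[0,0,0,0.07,0.06,0,1],[0,0,0,0.07,0.06,0,1]]
```

View pics/flapL.png

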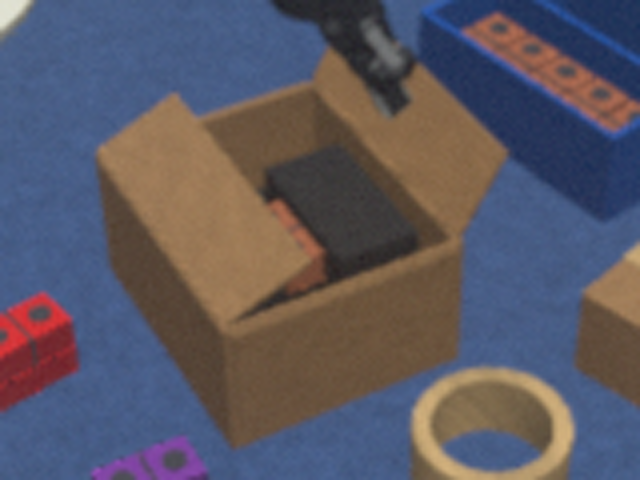

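The left flap now leans outward past upright (free edge from about (335,50) to (505,155) in this crop). I'll do the right one next.

Emit:
servo_tool --pt "0 0 0 0.36 -0.5 0 1" --pt "0 0 0 0.36 -0.5 0 1" --pt "0 0 -0.82 -0.03 -0.05 0 1" --pt "0 0 -0.82 -0.02 -0.05 0 1" --pt "0 0 -0.82 -0.02 -0.06 0 1"

```text
t: 4.53
eef_pos: [0.5359, 0.0413, 0.1909]
eef_rot: [-1.573, 0.057, -1.738]
force: [-0.3, 0.3, 0.6]
opening: -0.0
```

Emit:
servo_tool --pt "0 0 -0.82 -0.01 -0.06 0 1" --pt "0 0 -0.82 0 -0.06 0 1" --pt "0 0 -0.82 0 -0.06 0 1" --pt "0 0 -0.82 0.01 -0.06 0 1" --pt "0 0 0 0 0 0 1"

```text
t: 5.15
eef_pos: [0.5362, 0.0446, 0.2036]
eef_rot: [-1.576, -0.398, -1.733]
force: [-0.3, 0.8, 0.4]
opening: -0.0
```

```bash
python3 - <<'E'
from plan import *
show()
O=ori(cy,-.4,cy+np.pi/2); 
plan([(cw(0,-.010,.103),O,1,5)])
E
```

```text
5.15 [0.5362 0.0446 0.2036] [-1.576 -0.398 -1.733] q [ 0.27  0.2   0.2   1.75 -0.36  2.04] F [-0.3  0.8  0.4] op -0.0
[[0,0.01,0,0,0.37,0,1],[0,0.01,0,0,0.37,0,1],[0,0.01,0,0,0.37,0,1],[0,0.01,0,0,0.37,0,1],[0,0.01,0,0,0.37,0,1]]
```

Emit:
servo_tool --pt "0 0 0 0 0.37 0 1" --pt "0 0 0 0 0.37 0 1" --pt "0 0 0 0 0.37 0 1" --pt "0 0 0 0 0.37 0 1" --pt "0 0 0 0 0.37 0 1"

```text
t: 5.78
eef_pos: [0.5286, 0.0002, 0.1021]
eef_rot: [-1.573, -0.395, -1.737]
force: [-0.2, 0.2, -0.8]
opening: -0.0002
```

Emit:
servo_tool --pt "0 0 0 0.15 0.03 0 1" --pt "0 0 0 0.14 -0.09 0 1" --pt "0 0 0 0.14 -0.09 0 1" --pt "0 0 0 0.14 -0.09 0 1" --pt "0 0 0 0.2 -0.02 0 1"

```text
t: 6.4
eef_pos: [0.5232, -0.0352, 0.1361]
eef_rot: [-1.572, -0.397, -1.736]
force: [1.5, 1.8, -0.0]
opening: 0.0002
```

Emit:
servo_tool --pt "0 0 0 0.2 -0.02 0 1" --pt "0 0 0 0.19 0.04 0 1" --pt "0 0 0 0.19 0.04 0 1" --pt "0 0 0 0.07 0.06 0 1" --pt "0 0 0 0.07 0.06 0 1"

```text
t: 7.02
eef_pos: [0.5153, -0.079, 0.1416]
eef_rot: [-1.574, -0.398, -1.737]
force: [-0.4, 2.0, -0.0]
opening: -0.0002
```

```bash
python3 - <<'E'
from plan import *
show()
O=ori(cy,-.4,cy+np.pi/2); V=ori(cy)
b=F["B"]; 
# back inward/up, then upright and aside (-x) so top/scene cameras see the block
plan([(cw(0,-.03,.18),O,1,2),(cw(-.06,0,.25),V,0,5)])
E
```

```text
7.03 [ 0.5153 -0.079   0.1416] [-1.574 -0.398 -1.737] q [ 0.06  0.07 -0.06  1.54 -0.39  1.81] F [-0.4  2.  -0. ] op -0.0002
[[0.01,0.01,-0.01,-0.35,-0.5,0.01,1],[0.01,0.01,-0.01,-0.35,-0.5,0.01,1],[0,0,0.57,0,-0.25,-0.2,0],[0,0,0.57,-0.02,-0.25,-0.2,0],[0,0,0.57,-0.04,-0.25,-0.2,0]]
[[0,0,0.57,-0.06,-0.25,-0.2,0],[0,0,0.57,-0.08,-0.24,-0.2,0],[0,0,0,0,0,0,0],[0,0,0,0,0,0,0],[0,0,0,0,0,0,0]]
```

Emit:
servo_tool --pt "0 0 0 -0.35 -0.5 0 1" --pt "0 0 0 -0.35 -0.5 0 1" --pt "0 0 0.57 0 -0.25 -0.2 0" --pt "0 0 0.57 -0.02 -0.25 -0.2 0" --pt "0 0 0.57 -0.04 -0.25 -0.2 0"

```text
t: 7.65
eef_pos: [0.493, 0.0061, 0.2227]
eef_rot: [-1.574, -0.157, -1.736]
force: [-0.1, -0.2, 0.1]
opening: 0.0545
```

Emit:
servo_tool --pt "0 0 0.57 -0.06 -0.25 -0.2 0" --pt "0 0 0.57 -0.08 -0.24 -0.2 0" --pt "0 0 0 0 0 0 0" --pt "0 0 0 0 0 0 0" --pt "0 0 0 0 0 0 0"

```text
t: 8.28
eef_pos: [0.4718, 0.0215, 0.2498]
eef_rot: [-1.575, -0.001, -1.737]
force: [-0.4, 0.2, -1.2]
opening: 0.0853
```

```bash
python3 - <<'E'
from plan import *
show()
ims=[]
for n in("scene","wrist"):
    s=env.snapshot(n); np.savez(f"pics/{n}1.npz",**s); im=s["frame"]
    if n=="scene": im=cv2.resize(im[120:240,170:310],(448,384),interpolation=cv2.INTER_CUBIC)
    else:
        im=im.copy()
        q=proj(s,w([*F["B"][:2],cy],box(.031,.017,.078)))
        cv2.polylines(im,[q.round().astype(int)],True,(255,255,255),1); print(q.round(1))
        im=cv2.resize(im,(800-448,264)); im=np.vstack([im,np.zeros((120,352,3),np.uint8)])
    ims.append(im)
cv2.imwrite("pics/open.png",np.hstack(ims))
cv2.imwrite("pics/wrist1.png",cv2.imread("pics/x") if 0 else np.load("pics/wrist1.npz")["frame"])
E
```

```text
8.28 [0.4718 0.0215 0.2498] [-1.575e+00 -1.000e-03 -1.737e+00] q [ 0.05 -0.09  0.04  1.7  -0.    1.78] F [-0.4  0.2 -1.2] op 0.0853
[[335.7 162.6]
 [333.1 190.8]
 [281.1 190.7]
 [282.1 162.3]]
```

View pics/open.png

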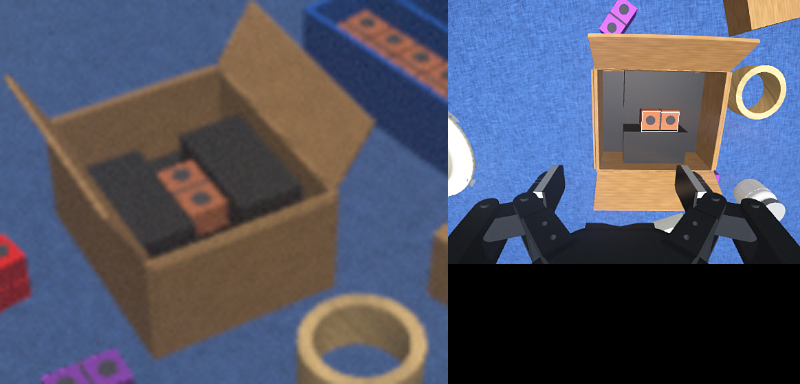

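Both flaps lean outwards in these views. The block's copper top in the wrist view, at about (312,177) px in the original image, sits on the projected outline. I'll refine that by copper segmentation.

```bash
cat > seg.py <<'E'
from plan import *
def copper(s,z,near,rad=45):
    h=cv2.cvtColor(s["frame"],cv2.COLOR_BGR2HSV); m=cv2.inRange(h,(4,110,110),(13,255,255))
    m=cv2.morphologyEx(m,cv2.MORPH_CLOSE,np.ones((7,7),np.uint8))
    mm=np.zeros_like(m);cv2.circle(mm,tuple(int(v) for v in near),rad,255,-1); m&=mm
    n,l,st,c=cv2.connectedComponentsWithStats(m); i=1+np.argmax(st[1:,4])
    cn=cv2.findContours((l==i).astype(np.uint8),0,2)[0][0].reshape(-1,2)
    P=ray(s,cn,z)[:,:2]; r=cv2.minAreaRect((P*1000).astype(np.float32))
    (x,y),(a,b),ang=r; 
    if a<b: a,b,ang=b,a,ang+90
    return x/1000,y/1000,(np.radians(ang)+np.pi/2)%np.pi-np.pi/2,a,b
E
python3 - <<'E'
from seg import *
for n in("wrist","scene"):
    s=dict(np.load(f"pics/{n}1.npz")); q=proj(s,[[.537,.007,.078]])[0]; print(n,q,copper(s,.078,q,30))
s=env.snapshot("top"); q=proj(s,[[.537,.007,.078]])[0]; print("top",copper(s,.078,q,20))
x,y,yaw,a,b=copper(dict(np.load("pics/wrist1.npz")),.078,proj(dict(np.load("pics/wrist1.npz")),[[.537,.007,.078]])[0],40)
E
```

```text
wrist [307.78548287 176.64950823] (0.5374803466796875, 0.011076180458068848, np.float64(-0.16445272731542815), 64.55445098876953, 35.81861114501953)
scene [228.33332056 178.27234834] (0.5486860961914063, 0.007392635345458984, np.float64(-0.17945537900028086), 85.08482360839844, 35.325035095214844)Traceback (most recent call last):
  File "<stdin>", line 4, in <module>
  File "seg.py", line 6, in copper
    n,l,st,c=cv2.connectedComponentsWithStats(m); i=1+np.argmax(st[1:,4])
                                                      ~~~~~~~~~^^^^^^^^^^
    return _wrapfunc(a, 'argmax', axis=axis, out=out, **kwds)
    return bound(*args, **kwds)
ValueError: attempt to get argmax of an empty sequence
```

```bash
python3 - <<'E'
from plan import *
V=ori(-.165)
plan([([.5375,.009,.14],V,0,4),([.5375,.009,.034],V,0,6)])
E
```

```text
[[0.01,0,0,0.01,0.46,0.28,0],[0.01,0,0,0.01,0.46,0.28,0],[0.01,0,0,0.01,0.46,0.28,0],[0.01,0,0,0.01,0.46,0.28,0],[0,0,0,0,0.29,0,0]]
[[0,0,0,0,0.29,0,0],[0,0,0,0,0.29,0,0],[0,0,0,0,0.29,0,0],[0,0,0,0,0.29,0,0],[0,0,0,0,0.29,0,0]]
```

Emit:
servo_tool --pt "0.01 0 0 0.01 0.46 0.28 0" --pt "0.01 0 0 0.01 0.46 0.28 0" --pt "0.01 0 0 0.01 0.46 0.28 0" --pt "0.01 0 0 0.01 0.46 0.28 0" --pt "0 0 0 0 0.29 0 0"

```text
t: 9.05
eef_pos: [0.5376, 0.0079, 0.121]
eef_rot: [-1.57, -0.0, -1.737]
force: [-1.0, 0.7, 0.5]
opening: 0.0853
```

Emit:
servo_tool --pt "0 0 0 0 0.29 0 0" --pt "0 0 0 0 0.29 0 0" --pt "0 0 0 0 0.29 0 0" --pt "0 0 0 0 0.29 0 0" --pt "0 0 0 0 0.29 0 0"

```text
t: 9.68
eef_pos: [0.5378, 0.008, 0.035]
eef_rot: [-1.568, 0.0, -1.737]
force: [0.6, -0.1, 0.8]
opening: 0.0854
```

Emit:
servo_tool --pt "0 0 0 0 0 0 0.5" --pt "0 0 0 0 0 0 1" --pt "0 0 0 0 0 0 1" --pt "0 0 0 0 0 0 1" --pt "0 0 0 0 0 0 1" --newtons 60

```text
t: 10.3
eef_pos: [0.5377, 0.008, 0.036]
eef_rot: [-1.568, 0.0, -1.737]
force: [0.2, -0.4, -5.0]
opening: 0.0618
```

The opening reads 61.8 mm, which matches the block's 62 mm length. Lifting and carrying it to the scale.

```bash
python3 - <<'E'
from plan import *
p,r=cur()
S=[.516,-.358]; H=ori(-.8)
plan([(p+[0,0,.03],r,1,2),(p+[0,0,.214],r,1,5),([*S,.25],H,1,10),([*S,.085],H,1,6),([*S,.070],H,1,2)])
E
```

```text
[[0,0,0,0,-0.25,0,1],[0,0,0,0,-0.25,0,1],[0,0,0,0,-0.61,0,1],[0,0,0,0,-0.61,0,1],[0,0,0,0,-0.61,0,1]]
[[0,0,0,0,-0.61,0,1],[0,0,0,0,-0.61,0,1],[0,0.45,0,0.61,0,0.07,1],[0,0.45,0,0.6,0,0.1,1],[0,0.45,0,0.59,0,0.14,1]]
[[0,0.45,0,0.58,0,0.18,1],[0,0.45,0,0.57,0,0.22,1],[0,0.45,0,0.56,0,0.25,1],[0,0.45,0,0.54,0,0.29,1],[0,0.45,0,0.52,0,0.32,1]]
[[0,0.45,0,0.5,0,0.35,1],[0,0.45,0,0.48,0,0.38,1],[0,0,0,0,0.46,0,1],[0,0,0,0,0.46,0,1],[0,0,0,0,0.46,0,1]]
[[0,0,0,0,0.46,0,1],[0,0,0,0,0.46,0,1],[0,0,0,0,0.46,0,1],[0,0,0,0,0.13,0,1],[0,0,0,0,0.13,0,1]]
```

Emit:
servo_tool --pt "0 0 0 0 -0.25 0 1" --pt "0 0 0 0 -0.25 0 1" --pt "0 0 0 0 -0.61 0 1" --pt "0 0 0 0 -0.61 0 1" --pt "0 0 0 0 -0.61 0 1"

```text
t: 10.92
eef_pos: [0.5375, 0.008, 0.1784]
eef_rot: [-1.566, 0.0, -1.737]
force: [1.3, -0.9, -5.5]
opening: 0.0612
```

Emit:
servo_tool --pt "0 0 0 0 -0.61 0 1" --pt "0 0 0 0 -0.61 0 1" --pt "0 0.45 0 0.61 0 0.07 1" --pt "0 0.45 0 0.6 0 0.1 1" --pt "0 0.45 0 0.59 0 0.14 1"

```text
t: 11.55
eef_pos: [0.5307, -0.1026, 0.2505]
eef_rot: [-1.566, 0.001, -1.928]
force: [0.8, 0.4, -6.1]
opening: 0.0611
```

Emit:
servo_tool --pt "0 0.45 0 0.58 0 0.18 1" --pt "0 0.45 0 0.57 0 0.22 1" --pt "0 0.45 0 0.56 0 0.25 1" --pt "0 0.45 0 0.54 0 0.29 1" --pt "0 0.45 0 0.52 0 0.32 1"

```text
t: 12.18
eef_pos: [0.5207, -0.2858, 0.2504]
eef_rot: [-1.567, 0.002, -2.242]
force: [0.9, -0.2, -5.7]
opening: 0.0616
```

Emit:
servo_tool --pt "0 0.45 0 0.5 0 0.35 1" --pt "0 0.45 0 0.48 0 0.38 1" --pt "0 0 0 0 0.46 0 1" --pt "0 0 0 0 0.46 0 1" --pt "0 0 0 0 0.46 0 1"

```text
t: 12.8
eef_pos: [0.5168, -0.3581, 0.1666]
eef_rot: [-1.567, 0.002, -2.366]
force: [0.7, -0.7, -5.8]
opening: 0.0615
```

```bash
python3 - <<'E'
from plan import *
show()
S=[.516,-.358]; H=ori(-.8)
plan([([*S,.078],H,1,5)])
plan([([*S,.067],H,1,5)],([*S,.078],H))
s=env.snapshot("scene"); cv2.imwrite("pics/over.png",cv2.resize(s["frame"][120:320,30:310],None,fx=2.5,fy=2.5))
E
```

```text
12.8 [ 0.5168 -0.3581  0.1666] [-1.567e+00  2.000e-03 -2.366e+00] q [-0.61  0.26  0.25  1.56  0.    1.76] F [ 0.7 -0.7 -5.8] op 0.0615
[[0,0.01,0,0,0.3,0,1],[0,0.01,0,0,0.3,0,1],[0,0.01,0,0,0.3,0,1],[0,0.01,0,0,0.3,0,1],[0,0.01,0,0,0.3,0,1]]
[[0,0,0,0,0.04,0,1],[0,0,0,0,0.04,0,1],[0,0,0,0,0.04,0,1],[0,0,0,0,0.04,0,1],[0,0,0,0,0.04,0,1]]
```

View pics/over.png

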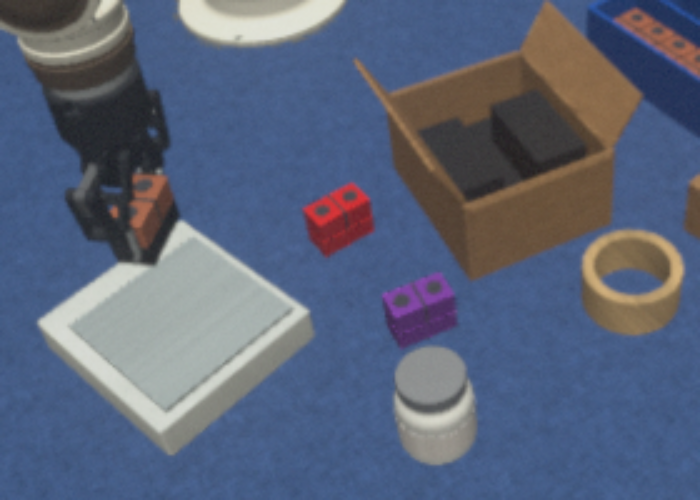

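The copper block is held upright at about (145,210) over the scale, and the carton is empty with both flaps open. Lowering it now while watching the force.

Emit:
servo_tool --pt "0 0 0 0 0.3 0 1" --pt "0 0 0 0 0.3 0 1" --pt "0 0 0 0 0.3 0 1" --pt "0 0 0 0 0.3 0 1" --pt "0 0 0 0 0.26 0 1"

```text
t: 13.48
eef_pos: [0.5168, -0.3577, 0.0773]
eef_rot: [-1.569, 0.002, -2.366]
force: [-0.5, 0.2, -5.9]
opening: 0.0615
```

Emit:
servo_tool --pt "0 0 0 0 0.04 0 1" --pt "0 0 0 0 0.04 0 1" --pt "0 0 0 0 0.04 0 1" --pt "0 0 0 0 0.02 0 1" --pt "0 0 0 0 0 0 1"

```text
t: 14.1
eef_pos: [0.5171, -0.3579, 0.0704]
eef_rot: [-1.568, 0.002, -2.366]
force: [-0.3, -1.0, -5.7]
opening: 0.0614
```

Emit:
servo_tool --pt "0 0 0 0 0.02 0 1" --pt "0 0 0 0 0.02 0 1" --pt "0 0 0 0 0.01 0 1" --pt "0 0 0 0 0 0 1" --pt "0 0 0 0 0 0 1"

```text
t: 14.72
eef_pos: [0.517, -0.3578, 0.0673]
eef_rot: [-1.568, 0.002, -2.366]
force: [-0.6, 0.4, -6.2]
opening: 0.0612
```

Emit:
servo_tool --pt "0 0 0 0 0.01 0 1" --pt "0 0 0 0 0.01 0 1" --pt "0 0 0 0 0.01 0 1" --pt "0 0 0 0 0 0 1" --pt "0 0 0 0 0 0 1"

```text
t: 15.35
eef_pos: [0.5171, -0.3578, 0.066]
eef_rot: [-1.568, 0.002, -2.366]
force: [-2.0, 1.0, 1.1]
opening: 0.0614
```

Contact at TCP z 0.066, as expected. I'll release, rise straight up and look.

Emit:
servo_tool --pt "0 0 0 0 0 0 0" --pt "0 0 0 0 0 0 0" --pt "0 0 0 0 0 0 0" --pt "0 0 0 0 0 0 0" --pt "0 0 0 0 -0.1 0 0"

```text
t: 15.98
eef_pos: [0.5168, -0.3577, 0.0713]
eef_rot: [-1.569, 0.002, -2.366]
force: [0.2, -0.6, -0.4]
opening: 0.0851
```

Emit:
servo_tool --pt "0 0 0 0 -0.4 0 0" --pt "0 0 0 0 -0.5 0 0" --pt "0 0 0 0 -0.6 0 0" --pt "0 0 0 0 -0.6 0 0" --pt "0 0 0 0 0 0 0"

```text
t: 16.6
eef_pos: [0.5176, -0.3585, 0.2014]
eef_rot: [-1.563, 0.003, -2.366]
force: [0.2, -0.1, -0.5]
opening: 0.085
```

```bash
python3 - <<'E'
from seg import *
show()
g=[.517,-.358,.108]
ims=[]
for n in("wrist","scene","top"):
    s=env.snapshot(n); np.savez(f"pics/{n}2.npz",**s); q=proj(s,[g])[0]
    try: print(n,q.round(0),np.round(copper(s,.108,q,60 if n=="wrist" else 35),4))
    except Exception as e: print(n,q,"none")
    c=s["frame"].copy(); cv2.polylines(c,[proj(s,w([.517,-.358,-.8],box(.031,.017,.108))).round().astype(int)],True,(255,255,255),1)
    ims.append(cv2.resize(c,(400,300)) if n=="wrist" else cv2.resize(c[max(0,int(q[1])-60):,max(0,int(q[0])-80):][:120,:160],(400,300)))
cv2.imwrite("pics/scale.png",np.hstack(ims[:2]))
E
```

```text
16.6 [ 0.5176 -0.3585  0.2014] [-1.563  0.003 -2.366] q [-0.61  0.27  0.32  1.62  0.    1.76] F [ 0.2 -0.1 -0.5] op 0.085
wrist [249. 194.] [ 0.5195 -0.3543 -0.7967 61.6712 37.0924]
scene [ 95. 232.] [ 0.5257 -0.3619 -0.6876 78.0153 35.8844]
top [402. 225.] [ 0.5181 -0.3563 -0.7895 57.3422 32.662 ]
```

View pics/scale.png

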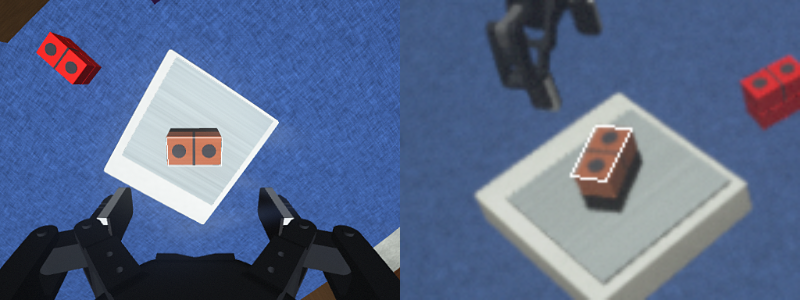

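The block stands free near the middle of the platform: (0.518, −0.357), yaw −0.80, with the wrist and top cameras agreeing within 2 mm. Next I turn 90° and re-grasp across the narrow width.

```bash
python3 - <<'E'
from plan import *
H=ori(-.797+np.pi/2); S=[.518,-.357]
plan([([*S,.17],H,0,13),([*S,.125],H,0,2)])
plan([([*S,.072],H,0,5)],([*S,.125],H))
E
```

```text
[[0,-0.86,0,0,0.03,0,0],[0,-0.86,0,0,0.03,0,0],[0,-0.86,0,0,0.03,0,0],[0,-0.86,0,0,0.03,0,0],[0,-0.86,0,0,0.03,0,0]]
[[0,-0.86,0,0,0.03,0,0],[0,-0.86,0,0,0.03,0,0],[0,-0.86,0,0,0.03,0,0],[0,-0.86,0,0,0.03,0,0],[0,-0.86,0,0,0.03,0,0]]
[[0,-0.86,0,0,0.03,0,0],[0,-0.86,0,0,0.03,0,0],[0,-0.86,0,0,0.03,0,0],[0,0,0,0,0.38,0,0],[0,0,0,0,0.38,0,0]]
[[0,0,0,0,0.18,0,0],[0,0,0,0,0.18,0,0],[0,0,0,0,0.18,0,0],[0,0,0,0,0.18,0,0],[0,0,0,0,0.18,0,0]]
```

Emit:
servo_tool --pt "0 -0.86 0 0 0.03 0 0" --pt "0 -0.86 0 0 0.03 0 0" --pt "0 -0.86 0 0 0.03 0 0" --pt "0 -0.86 0 0 0.03 0 0" --pt "0 -0.86 0 0 0.03 0 0"

```text
t: 17.38
eef_pos: [0.5162, -0.3575, 0.1869]
eef_rot: [-1.57, 0.001, -1.761]
force: [-0.5, 0.4, -0.7]
opening: 0.0855
```

Emit:
servo_tool --pt "0 -0.86 0 0 0.03 0 0" --pt "0 -0.86 0 0 0.03 0 0" --pt "0 -0.86 0 0 0.03 0 0" --pt "0 -0.86 0 0 0.03 0 0" --pt "0 -0.86 0 0 0.03 0 0"

```text
t: 18.0
eef_pos: [0.5162, -0.3575, 0.1779]
eef_rot: [-1.569, 0.0, -1.161]
force: [-0.1, 0.4, 0.3]
opening: 0.0855
```

Emit:
servo_tool --pt "0 -0.86 0 0 0.03 0 0" --pt "0 -0.86 0 0 0.03 0 0" --pt "0 -0.86 0 0 0.03 0 0" --pt "0 0 0 0 0 0 0" --pt "0 0 0 0 0 0 0"

```text
t: 18.62
eef_pos: [0.5165, -0.3577, 0.1735]
eef_rot: [-1.569, -0.001, -0.807]
force: [0.3, -0.4, -0.1]
opening: 0.0852
```

```bash
python3 - <<'E'
from seg import *
show()
g=[.518,-.357,.108]
for n in("wrist",):
    s=env.snapshot(n); q=proj(s,[g])[0]; print(n,q.round(0),np.round(copper(s,.108,q,70),4))
H=ori(-.797+np.pi/2); S=[.518,-.357]
plan([([*S,.125],H,0,2),([*S,.072],H,0,8)])
E
```

```text
18.62 [ 0.5165 -0.3577  0.1735] [-1.569e+00 -1.000e-03 -8.070e-01] q [-0.61  0.26  0.26  1.57  0.    0.2 ] F [ 0.3 -0.4 -0.1] op 0.0852
wrist [251. 205.] [ 0.5173 -0.3561 -0.7935 61.9974 33.6108]
[[-0.01,-0.04,0.01,0,0.41,0.01,0],[-0.01,-0.04,0.01,0,0.41,0.01,0],[0,0,0,0,0.11,0,0],[0,0,0,0,0.11,0,0],[0,0,0,0,0.11,0,0]]
[[0,0,0,0,0.11,0,0],[0,0,0,0,0.11,0,0],[0,0,0,0,0.11,0,0],[0,0,0,0,0.11,0,0],[0,0,0,0,0.11,0,0]]
```

Emit:
servo_tool --pt "-0.01 -0.05 0.01 0 0.41 0.01 0" --pt "-0.01 -0.05 0.01 0 0.41 0.01 0" --pt "0 0 0 0 0.11 0 0" --pt "0 0 0 0 0.11 0 0" --pt "0 0 0 0 0.11 0 0"

```text
t: 19.3
eef_pos: [0.518, -0.3573, 0.1057]
eef_rot: [-1.571, -0.001, -0.791]
force: [0.4, -0.0, 0.1]
opening: 0.0854
```

Emit:
servo_tool --pt "0 0 0 0 0.11 0 0" --pt "0 0 0 0 0.11 0 0" --pt "0 0 0 0 0.11 0 0" --pt "0 0 0 0 0.11 0 0" --pt "0 0 0 0 0.11 0 0"

```text
t: 19.92
eef_pos: [0.5176, -0.357, 0.0716]
eef_rot: [-1.572, 0.001, -0.791]
force: [0.2, 0.3, 0.3]
opening: 0.0851
```

Emit:
servo_tool --pt "0 0 0 0 0 0 0.4" --pt "0 0 0 0 0 0 1" --pt "0 0 0 0 0 0 1" --pt "0 0 0 0 0 0 1" --pt "0 0 0 0 0 0 1" --newtons 60

```text
t: 20.55
eef_pos: [0.5179, -0.3571, 0.0726]
eef_rot: [-1.571, -0.0, -0.791]
force: [-0.4, -0.2, 3.3]
opening: 0.0331
```

```bash
python3 - <<'E'
from plan import *
show()
p,r=cur(); T=F["T"]
L=w(T,[[-.02,.0405,0]])[0]; print("lane target",L)   # lane centre y=+.0405 (76 wide, between 2.5 and 78.5)
H=ori(.01); G=ori(.4)
plan([(p+[0,0,.02],r,1,2),(p+[0,0,.19],r,1,5),([.56,-.05,.262],G,1,9),([*L[:2],.262],H,1,10)])
E
```

```text
20.55 [ 0.5179 -0.3571  0.0726] [-1.571 -0.    -0.791] q [-0.6   0.27  0.08  1.38 -0.    0.19] F [-0.4 -0.2  3.3] op 0.0331
lane target [0.48478657 0.37182399 0.        ]
[[0,0,0,0,-0.17,0,1],[0,0,0,0,-0.17,0,1],[0,0,0,0,-0.57,0,1],[0,0,0,0,-0.57,0,1],[0,0,0,0,-0.57,0,1]]
[[0,0,0,0,-0.57,0,1],[0,0,0,0,-0.57,0,1],[0,0.3,0,-0.35,0,0.46,1],[0,0.3,0,-0.37,0,0.44,1],[0,0.3,0,-0.39,0,0.42,1]]
[[0,0.3,0,-0.4,0,0.41,1],[0,0.3,0,-0.42,0,0.39,1],[0,0.3,0,-0.44,0,0.37,1],[0,0.3,0,-0.45,0,0.35,1],[0,0.3,0,-0.47,0,0.33,1]]
[[0,0.3,0,-0.48,0,0.31,1],[0,0.28,0,-0.7,0,0.16,1],[0,0.28,0,-0.7,0,0.13,1],[0,0.28,0,-0.71,0,0.1,1],[0,0.28,0,-0.71,0,0.08,1]]
[[0,0.28,0,-0.71,0,0.05,1],[0,0.28,0,-0.71,0,0.02,1],[0,0.28,0,-0.71,0,-0.01,1],[0,0.28,0,-0.71,0,-0.04,1],[0,0.28,0,-0.71,0,-0.06,1]]
[[0,0.28,0,-0.71,0,-0.09,1],[0,0,0,0,0,0,1],[0,0,0,0,0,0,1],[0,0,0,0,0,0,1],[0,0,0,0,0,0,1]]
```

The opening reads 33.1 mm, so the grip is on the 34 mm width. Lifting and crossing to the tote.

Emit:
servo_tool --pt "0 0 0 0 -0.17 0 1" --pt "0 0 0 0 -0.17 0 1" --pt "0 0 0 0 -0.57 0 1" --pt "0 0 0 0 -0.57 0 1" --pt "0 0 0 0 -0.57 0 1"

```text
t: 21.18
eef_pos: [0.5175, -0.3568, 0.1963]
eef_rot: [-1.572, 0.001, -0.791]
force: [0.2, -0.3, -5.5]
opening: 0.0328
```

Emit:
servo_tool --pt "0 0 0 0 -0.57 0 1" --pt "0 0 0 0 -0.57 0 1" --pt "0 0.3 0 -0.35 0 0.46 1" --pt "0 0.3 0 -0.37 0 0.44 1" --pt "0 0.3 0 -0.39 0 0.42 1"

```text
t: 21.8
eef_pos: [0.5314, -0.2533, 0.2637]
eef_rot: [-1.572, 0.001, -0.918]
force: [0.4, 0.2, -6.3]
opening: 0.0337
```

Emit:
servo_tool --pt "0 0.3 0 -0.4 0 0.41 1" --pt "0 0.3 0 -0.42 0 0.39 1" --pt "0 0.3 0 -0.44 0 0.37 1" --pt "0 0.3 0 -0.45 0 0.35 1" --pt "0 0.3 0 -0.47 0 0.33 1"

```text
t: 22.42
eef_pos: [0.5542, -0.0828, 0.2637]
eef_rot: [-1.572, 0.0, -1.127]
force: [0.8, 0.0, -5.5]
opening: 0.0334
```

Emit:
servo_tool --pt "0 0.3 0 -0.48 0 0.31 1" --pt "0 0.28 0 -0.7 0 0.16 1" --pt "0 0.28 0 -0.7 0 0.13 1" --pt "0 0.28 0 -0.71 0 0.1 1" --pt "0 0.28 0 -0.71 0 0.08 1"

```text
t: 23.05
eef_pos: [0.5276, 0.1203, 0.2637]
eef_rot: [-1.572, -0.0, -1.325]
force: [0.5, 0.4, -6.3]
opening: 0.0336
```

Emit:
servo_tool --pt "0 0.28 0 -0.71 0 0.05 1" --pt "0 0.28 0 -0.71 0 0.02 1" --pt "0 0.28 0 -0.71 0 -0.01 1" --pt "0 0.28 0 -0.71 0 -0.04 1" --pt "0 0.28 0 -0.71 0 -0.06 1"

```text
t: 23.68
eef_pos: [0.4894, 0.3302, 0.2637]
eef_rot: [-1.572, -0.0, -1.521]
force: [1.6, 0.4, -6.0]
opening: 0.0332
```

```bash
python3 - <<'E'
from seg import *
show()
L=w(F["T"],[[-.02,.0405,0]])[0]; H=ori(.01)
plan([([*L[:2],.2],H,1,5)])
plan([([*L[:2],.13],H,1,5)],([*L[:2],.2],H))
E
```

```text
23.68 [0.4894 0.3302 0.2637] [-1.572 -0.    -1.521] q [0.59 0.2  0.37 1.74 0.   2.11] F [ 1.6  0.4 -6. ] op 0.0332
[[0,0.06,0,-0.14,0.21,-0.01,1],[0,0.06,0,-0.14,0.21,-0.01,1],[0,0.06,0,-0.14,0.21,-0.01,1],[0,0.06,0,-0.14,0.21,-0.01,1],[0,0.06,0,-0.14,0.21,-0.01,1]]
[[0,0,0,0,0.23,0,1],[0,0,0,0,0.23,0,1],[0,0,0,0,0.23,0,1],[0,0,0,0,0.23,0,1],[0,0,0,0,0.23,0,1]]
```

Emit:
servo_tool --pt "0 0.06 0 -0.14 0.21 -0.01 1" --pt "0 0.06 0 -0.14 0.21 -0.01 1" --pt "0 0.06 0 -0.14 0.21 -0.01 1" --pt "0 0.06 0 -0.14 0.21 -0.01 1" --pt "0 0.06 0 -0.14 0.21 -0.01 1"

```text
t: 24.3
eef_pos: [0.4856, 0.3708, 0.1995]
eef_rot: [-1.572, -0.0, -1.563]
force: [-0.7, 0.8, -5.9]
opening: 0.0336
```

Emit:
servo_tool --pt "0 0 0 0 0.2 0 1" --pt "0 0 0 0 0.2 0 1" --pt "0 0 0 0 0.2 0 1" --pt "0 0 0 0 0.2 0 1" --pt "0 0 0 0 0 0 1"

```text
t: 24.92
eef_pos: [0.485, 0.3703, 0.1511]
eef_rot: [-1.573, -0.001, -1.562]
force: [-0.0, 0.8, -5.9]
opening: 0.0332
```

```bash
python3 - <<'E'
from seg import *
show()
p,r=cur(); T=F["T"]
ims=[]
lane=w(T,[[x,y,.08] for x,y in[(.1,.0025),(.1,.0785),(-.1,.0785),(-.1,.0025)]])
for n in("wrist","top"):
    s=env.snapshot(n); np.savez(f"pics/{n}3.npz",**s); c=s["frame"].copy()
    for Q,k in((lane,(0,255,0)),(w([*p[:2],.01],box(.017,.031,p[2]-.0126)),(255,255,255))):
        cv2.polylines(c,[proj(s,Q).round().astype(int)],True,k,1)
    q=proj(s,[lane.mean(0)])[0]
    ims.append(cv2.resize(c,(400,300)) if n=="wrist" else cv2.resize(c[int(q[1])-60:,max(0,int(q[0])-80):][:120,:160],(400,300)))
cv2.imwrite("pics/tote.png",np.hstack(ims))
# re-fit the lane in the fresh top image is not needed unless overlay is off
E
```

```text
24.93 [0.485  0.3703 0.1511] [-1.573e+00 -1.000e-03 -1.562e+00] q [0.65 0.22 0.17 1.52 0.   2.21] F [-0.   0.8 -5.9] op 0.0332
```

View pics/tote.png

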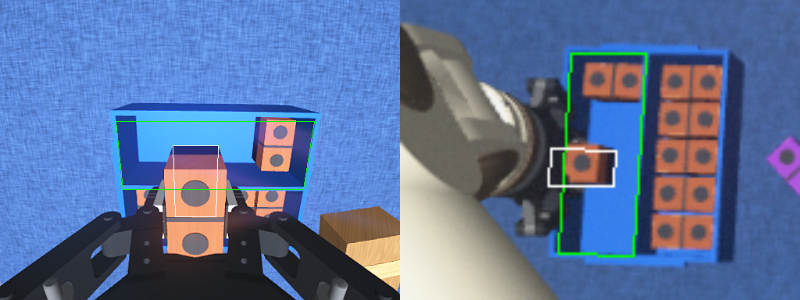

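The wrist view shows the lane's inner far rim at about y=117 px and the divider at about 188 px. The held block is centred over the lane, between the neighbour and the open end. The lane looks about 1 to 2 mm further +y than my fit, so I'll aim at TCP y = 0.3725.

```bash
python3 - <<'E'
from plan import *
H=ori(.01); L=[.485,.3725]
plan([([*L,.085],H,1,5)])
plan([([*L,.03],H,1,5)],([*L,.085],H))
E
```

```text
[[0,0,0,-0.01,0.23,0,1],[0,0,0,-0.01,0.23,0,1],[0,0,0,-0.01,0.23,0,1],[0,0,0,-0.01,0.23,0,1],[0,0,0,-0.01,0.23,0,1]]
[[0,0,0,0,0.18,0,1],[0,0,0,0,0.18,0,1],[0,0,0,0,0.18,0,1],[0,0,0,0,0.18,0,1],[0,0,0,0,0.18,0,1]]
```

Emit:
servo_tool --pt "0 0 0 -0.01 0.23 0 1" --pt "0 0 0 -0.01 0.23 0 1" --pt "0 0 0 -0.01 0.23 0 1" --pt "0 0 0 -0.01 0.2 0 1" --pt "0 0 0 0 0.1 0 1"

```text
t: 25.65
eef_pos: [0.485, 0.3729, 0.0917]
eef_rot: [-1.573, -0.001, -1.561]
force: [-0.1, 0.4, -5.8]
opening: 0.0335
```

Emit:
servo_tool --pt "0 0 0 0 0.15 0 1" --pt "0 0 0 0 0.15 0 1" --pt "0 0 0 0 0.15 0 1" --pt "0 0 0 0 0.1 0 1" --pt "0 0 0 0 0 0 1"

```text
t: 26.28
eef_pos: [0.4851, 0.3729, 0.0593]
eef_rot: [-1.572, -0.001, -1.561]
force: [0.4, 0.2, -5.7]
opening: 0.0333
```

Emit:
servo_tool --pt "0 0 0 0 0.15 0 1" --pt "0 0 0 0 0.15 0 1" --pt "0 0 0 0 0.13 0 1" --pt "0 0 0 0 0.1 0 1" --pt "0 0 0 0 0.06 0 1"

```text
t: 26.9
eef_pos: [0.4852, 0.3731, 0.024]
eef_rot: [-1.572, -0.0, -1.561]
force: [-0.4, -0.8, -6.0]
opening: 0.0335
```

Emit:
servo_tool --pt "0 0 0 0 0.03 0 1" --pt "0 0 0 0 0.02 0 1" --pt "0 0 0 0 0.01 0 1" --pt "0 0 0 0 0 0 1" --pt "0 0 0 0 0 0 1"

```text
t: 27.52
eef_pos: [0.4853, 0.3732, 0.0211]
eef_rot: [-1.572, -0.0, -1.561]
force: [0.1, -0.4, -5.4]
opening: 0.0335
```

Emit:
servo_tool --pt "0 0 0 0 0.02 0 1" --pt "0 0 0 0 0.01 0 1" --pt "0 0 0 0 0.01 0 1" --pt "0 0 0 0 0 0 1" --pt "0 0 0 0 0 0 1"

```text
t: 28.15
eef_pos: [0.4853, 0.3732, 0.0185]
eef_rot: [-1.572, -0.0, -1.561]
force: [0.3, -0.1, -5.0]
opening: 0.0337
```

Emit:
servo_tool --pt "0 0 0 0 0.01 0 1" --pt "0 0 0 0 0.01 0 1" --pt "0 0 0 0 0 0 1" --pt "0 0 0 0 0 0 1" --pt "0 0 0 0 0 0 1"

```text
t: 28.78
eef_pos: [0.4853, 0.3732, 0.0176]
eef_rot: [-1.572, -0.0, -1.561]
force: [-1.1, -1.7, -1.2]
opening: 0.0336
```

Floor contact at TCP z 0.0176, as predicted. Releasing part-way open (about 55 mm), then straight up.

Emit:
servo_tool --pt "0 0 0 0 0 0 0.5" --pt "0 0 0 0 0 0 0.4" --pt "0 0 0 0 0 0 0.35" --pt "0 0 0 0 0 0 0.35" --pt "0 0 0 0 0 0 0.35"

```text
t: 29.4
eef_pos: [0.4853, 0.3732, 0.0174]
eef_rot: [-1.572, -0.0, -1.561]
force: [-0.8, 0.7, 0.1]
opening: 0.0556
```

Emit:
servo_tool --pt "0 0 0 0 -0.15 0 0.35" --pt "0 0 0 0 -0.3 0 0.35" --pt "0 0 0 0 -0.5 0 0.35" --pt "0 0 0 0 -0.6 0 0.35" --pt "0 0 0 0 -0.6 0 0.35"

```text
t: 30.02
eef_pos: [0.4854, 0.3732, 0.1491]
eef_rot: [-1.571, 0.001, -1.561]
force: [-0.4, 0.9, -1.0]
opening: 0.0554
```

Emit:
servo_tool --pt "0 0 0 0.3 -0.6 -0.3 0.35" --pt "0 0 0 0.6 -0.4 -0.5 0.35" --pt "0 0 0 0.6 0 -0.6 0.35" --pt "0 0 0 0.5 0 -0.6 0.35" --pt "0 0 0 0 0 0 0.35"

```text
t: 30.65
eef_pos: [0.3651, 0.2507, 0.2089]
eef_rot: [-1.569, 0.002, -1.562]
force: [0.5, -0.1, 0.6]
opening: 0.0557
```

```bash
python3 - <<'E'
from seg import *
show()
g=[.485,.3735,.053]; ims=[]
for n in("scene","top"):
    s=env.snapshot(n); np.savez(f"pics/{n}4.npz",**s); q=proj(s,[g])[0]
    try:
        c=copper(s,.053,q,16); print(n,q.round(0),np.round(c,4))
        d=R.from_euler("z",-F["T"][2]).apply([c[0]-F["T"][0],c[1]-F["T"][1],0])-[0,.0405,0]; print(" in lane",d.round(4))
    except ValueError: print(n,"none")
    f=s["frame"]; ims.append(cv2.resize(f[90:250,150:370],(400,291),interpolation=cv2.INTER_CUBIC) if n=="scene" else cv2.resize(f[165:285,70:235],(400,291),interpolation=cv2.INTER_CUBIC))
cv2.imwrite("pics/final.png",np.hstack(ims))
E
```

```text
30.65 [0.3651 0.2507 0.2089] [-1.569  0.002 -1.562] q [ 0.6  -0.18 -0.12  1.62  0.    2.16] F [ 0.5 -0.1  0.6] op 0.0557
scene [310. 128.] [ 5.06800e-01  3.12900e-01 -2.30000e-02  7.09328e+01  1.94295e+01]
 in lane [ 0.0015 -0.0591  0.    ]
top [107. 234.] [ 0.4858  0.3745 -1.5446 54.5449 30.3896]
 in lane [-0.019   0.0026  0.    ]
```

View pics/final.png

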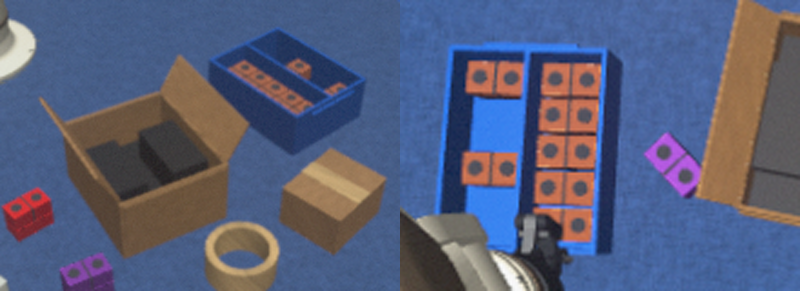

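The block stands in the lane at (490,168) in the top crop, long side across, parallel to the neighbour and untouched by the gripper. Before handing in I'll check both flap angles from the saved wrist view.

```bash
python3 - <<'E'
from plan import *
s=dict(np.load("pics/wrist1.npz"));p=[C[0],C[1],cy]
for sg,uv in((1,[[203.6,49.5],[453.8,56.7]]),(-1,[[213.8,305.5],[392.7,305.5]])):
    e=[(np.abs(proj(s,w(p,flap(sg,q)[2:]))-uv).mean().round(1),round(q,2)) for q in np.arange(1.5,2.35,.05)]; print(sg,sorted(e)[:3])
E
```

```text
1 [(np.float64(1.7), np.float64(2.1)), (np.float64(1.9), np.float64(2.15)), (np.float64(3.4), np.float64(2.05))]
-1 [(np.float64(3.4), np.float64(2.2)), (np.float64(3.4), np.float64(2.25)), (np.float64(3.4), np.float64(2.3))]
```

Both flaps measure about 2.1 to 2.2 rad, well above the 1.65 limit. Handing in.

```bash
python3 -c "
from station import env
print(env.finish_job())"
```

```text
the job is handed in; nothing more can be done
None
```

The job is done and handed in at about 31 s of the 72 s allowed; `finish_job` gives no verdict.

I swung both flaps open and lifted the copper block out of the foam by its ends. It then stood released on the scale for about 4 s before I gripped it again across its 34 mm width and lowered it into the open lane.

**Last checks**
- **Flaps:** both lean outward in the last pictures. A fit to the earlier wrist view, taken before the block was moved, gives about 2.1 rad for the left and about 2.2 rad for the right. The right fit is loose, about 3 px off.
- **Scale:** the block stood about 6 mm from the platform centre. The wrist and top cameras agreed within about 2 mm.
- **Tote:** floor contact came at the predicted height. The top view puts the block at −19 mm along and +3 mm across the lane, long side within about 0.04 rad of straight across, and not touching the neighbour.
- **Gripper and surroundings:** the gripper is open, clear and unloaded. The neighbour, roll and small carton look unmoved in the last views. The jar was outside the last crops and was last seen in place earlier.

**Disagreements:** the scene-camera colour check of the lane locked onto the filed row of blocks, so I ignored it. My lane fit and the wrist view differed by 1 to 2 mm, inside the 7 mm side clearance.

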